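Stack the signal box kit in the leaning assembly jig

ROBOT

A 6-joint arm with a two-finger parallel gripper is mounted at the origin on a cart in front of the work surface, level with it; the furniture and walls round the work are solid. World frame = base frame: x ahead of the robot, y to its left, z up, the work surface at z = 0. Lengths are in m, angles in rad, forces in N, time in s.
With the tool pointing down it reaches from about 0.275 to 0.85 m from the base axis. Payload 19 kg.
Tool frame: the origin (TCP) lies at the very end of the fingers, on their centre line; the grasp point (between the pads) lies 19 mm behind it; z points along the fingers, y is the line along which they close (so a half turn about z gives the same grasp; the last joint's range is limited). The gripper opens to 85 mm and grips with 20 to 120 N. Pads are 22 mm wide; open, the fingers measure 114 mm over their backs; the gripper's body (76 mm by 85 mm) begins 54 mm behind the grasp point. The pads swing forward as they close: fully open they stand 13 mm farther back than shut.
Start: joints at [-1.433, 0.15, 1.437, -0, 1.554, -0.134], TCP at [0.154, -0.554, 0.231] pointing down, gripper open.
Joint ranges: [-2.8, 2.8], [-0.68, 2.1], [0.12, 2.68], [-1.39, 4.53], [0.16, 2.79], [-2.81, 2.81]. Speed limits (rad/s): [1.89, 1.89, 2.22, 3.01, 3.01, 3.01].

INTERFACE

Orientations are given as a unit quaternion [x, y, z, w].
In Python, from plant import * gives the robot as it stands. The module is installed in compiled form; this text tells all that it offers.
- The arm moves only by the shell command python3 -m pendant 'ROWS'. ROWS is JSON, a list of rows, each a list of 7 numbers: the turn, a rotation vector about the tool's x, y, z each as a share of 2 pi rad, from -1 to 1, then the shift along the tool's x, y, z each as a share of 50 cm, from -1 to 1, then the opening, from -1 (shut) to 1 (fully open). A call has 1 to 20 rows; each row is the pose to reach, as a shift and turn from the pose commanded when the call began, along the tool's axes at that moment, turning the shorter way round; what a row does not reach only later rows make up. A row lasts 1/8 s, in which the tool goes at most 62.5 mm and 10.7 degrees, less where a joint would pass 70% of its speed; a pose out of reach is approached as far as the arm can. A call with a number of a shift or a turn outside -1 to 1 is refused whole. A call with a gripper value outside its range is refused whole. The fingers move at their own pace and stop on an object; the grip force is fixed at half the most. Time passes only in rows, so rows that repeat a pose let the fingers close. It gives the time, the measured TCP pose, the force, the opening and the grip force at its end, in the units of the state.
- get_obs(): the state, without advancing time (a new reading comes with each control period).
- read_camera(name): name is "scene" or "top"; returns the picture (420x560x3 uint8, blue, green, red); there is no depth.
- calibration(name): a dict with "camera_matrix" (3x3 intrinsics, pixels), "rvec" (rotation vector, rad) and "tvec" (3), from world to camera coordinates, as OpenCV has them. Camera axes: x right, y down, z forward; pixel columns grow to the right and rows downward; lengths in m; the calibration is good to about 2 mm. A picture is of the moment at which its call begins. calibration takes no time and is no camera call.
- sign_off(): hands the job in; it is judged then, once.
The state is a dict: "clock": time; "q": joint angles; "joint_vel": joint speeds; "joint_efforts": joint torques, N m; "ee_pos": TCP position; "tool_rot": TCP orientation; "wrist_force": force on the tool from outside, world axes, zero at the start; "torque": the same for the moment, N m; "gripper_width": finger opening in m; "grip_force": force on a finger pad.
Only numpy, scipy, OpenCV 4.12 (cv2) and the standard library are available. Lean on these libraries where they do the work, as an engineer would, in place of code of your own. Each camera call takes 0.05 s, during which the arm holds its last target. There are 200 camera calls.

TASK

Build up the model signal box in the leaning assembly jig: seat the brick ground floor in the pocket between the four steel corner angles, then the thin floor slab on it, then the glazed upper floor on top. Every part goes in right way up and square to the jig, fully home on what is below it; lower each one all the way in before letting go instead of letting it drop, and leave the van, lorry, wagon, kiosk and bottle where they stand.

Things in the scene. Friction and masses are not known exactly. Their poses are not given: they have to be found in the camera images.
- jig_tray: Aluminium tray, 80 x 128 mm, of the fixed jig (wooden wedge stand). Origin: centre of the pocket floor, 93 mm above z = 0. z: square out of the floor, the stacking direction, 30 degrees off vertical toward the robot; y: level, along the pocket; x: up the slope, across it. Seated, the ground floor's origin is at z = 0, the slab's at 36 mm, the upper floor's at 48 mm here
- pocket_mouth (a point): Centre of the mouth of the pocket, 64 mm along z from the tray's origin, axes as the tray. The pocket is 57.5 mm (x) by 103.5 mm (y) between four L-shaped steel corner angles 3 mm thick: about 1.75 mm of play each side of a part. The angles are straight up to 56 mm above the pocket floor, then flare outward as a lead-in up to 64 mm; their highest tips reach z = 167 mm
- finger_gap (a point): Middle of the gap in the low long side of the pocket, 20 mm above its floor, axes as the tray. The angles cover only 18 mm at each end of a long side, so both long sides are open for 67 mm in the middle: room for the fingers, with nothing standing beyond the gaps
- ground_floor: Brick ground floor with door and windows, a solid block 54 x 100 x 36 mm, 0.12 kg. Starts flat and right way up on the work board (top at z = 45 mm), long side roughly left to right. Origin: centre of underside; x across the 54 mm width, y along the 100 mm length, z up. May go in either way round. Grip across the 54 mm width at mid length.
- floor_slab: Thin floor slab, concrete with a planked top, 54 x 100 x 12 mm, 0.07 kg. Starts flat and right way up on the work board (top at z = 45 mm), long side roughly left to right. Origin: centre of underside; x across the 54 mm width, y along the 100 mm length, z up. May go in either way round. Grip across the 54 mm width at mid length.
- upper_floor: Upper floor: dark windows with white bars, flat roof, 54 x 100 x 36 mm, 0.11 kg; vents on the roof up to 9 mm high near its middle line. Starts flat and right way up on the work board (top at z = 45 mm), long side roughly left to right. Origin: centre of underside; x across the 54 mm width, y along the 100 mm length, z up. May go in either way round. Grip across the 54 mm width at mid length.
- van_red: Small red toy van, 64 x 22 x 20 mm, loose, standing on the left of the board; to be left alone. Origin: centre of its underside
- kiosk: Small kiosk with green shutter and grey roof, 35 x 36 x 25 mm, loose, at the far left corner of the board; to be left alone. Origin: centre of its underside
- tank_wagon: Tank wagon with a black barrel, 82 x 30 x 44 mm, loose, on the right of the board; to be left alone. Origin: centre of its underside
- lorry: Toy lorry with a covered load, 97 x 32 x 37 mm, loose, at the far right corner of the board; to be left alone. Origin: centre of its underside
- glue_bottle: Small white bottle, 26 mm wide and 62 mm high, loose, on the far left of the board; to be left alone. Origin: centre of its underside

How it is judged:
By the outcome, as a careful person would: the job done as asked, in the order asked, and still so for the second after the job is handed in, with the robot touching nothing.
It also fails if it takes over 72 s, if anything falls off the work surface, if the arm or the gripper's body presses on something with over 40 N, if the wrist force passes 120 N, or if a joint passes its speed limit or range.

## Working session

There is one attempt and no reset: what is moved stays moved. The work goes in short steps, Python scripts to look and compute and a shell command to move; the robot and the scene stay as the last step left them, time stands still between calls to the robot, and variables do not carry over. Pictures are saved under pics/ and viewed, at most 10 in all, crops included, and the job is handed in when it is done.

```bash
mkdir -p pics; python3 - <<'E'
from plant import *
import cv2
o=get_obs(); print({k:o[k] for k in ("clock","ee_pos","tool_rot","gripper_width","wrist_force")})
for n in ("scene","top"):
    im=read_camera(n); cv2.imwrite(f"pics/{n}0.png",im)
    c=calibration(n); R=cv2.Rodrigues(c["rvec"])[0] if hasattr(c["rvec"],'shape') else None
    print(n,c)
E
```

```text
{'clock': 0.0, 'ee_pos': array([ 0.15432907, -0.55365927,  0.23070664]), 'tool_rot': array([ 9.90778633e-01,  1.35489350e-01,  7.72463180e-06, -5.80657777e-04]), 'gripper_width': 0.08555980164528505, 'wrist_force': array([ 1.00153067, -0.25929346, -0.48894348])}
scene {'camera_matrix': array([[418.71444066,   0.        , 282.38098503],
       [  0.        , 418.71444066, 208.57191461],
       [  0.        ,   0.        ,   1.        ]]), 'rvec': array([ 0.84733767, -2.5185542 ,  1.11351382]), 'tvec': array([0.56719516, 0.20996631, 0.83693201])}
top {'camera_matrix': array([[420.07189306,   0.        , 284.08989493],
       [  0.        , 420.07189306, 207.63698751],
       [  0.        ,   0.        ,   1.        ]]), 'rvec': array([ 1.97813107, -2.24156631,  0.22866706]), 'tvec': array([0.27852863, 0.53809398, 0.87034202])}
```

View pics/scene0.png

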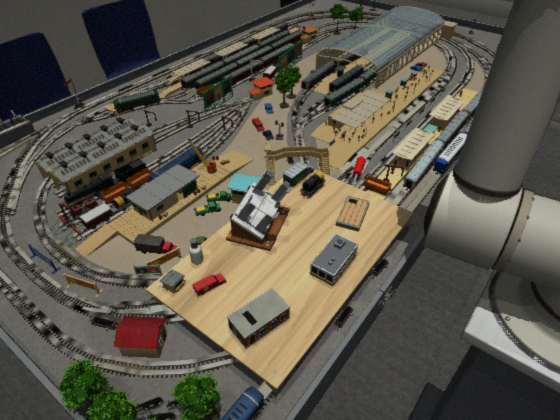

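View pics/top0.png

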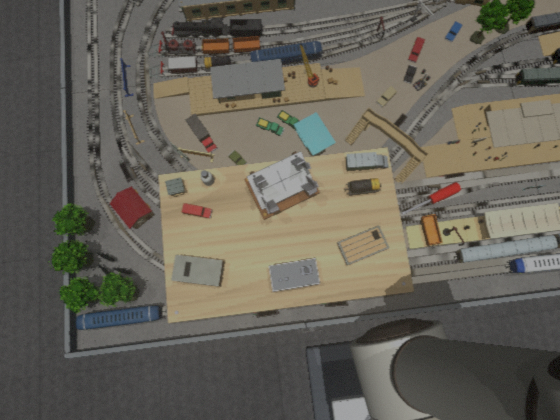

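The scene picture shows the board with the jig at about (262,215), the ground floor at (260,317), the upper floor at (333,258) and the slab at (352,213). In the top picture they're at (285,185), (197,270), (294,275) and (362,246). The loose items stand around the board's edges.

```bash
cat > h.py <<'E'
import numpy as np, cv2
from plant import *
def cam(n):
    c=calibration(n); R=cv2.Rodrigues(np.array(c["rvec"],float))[0]; return np.array(c["camera_matrix"]),R,np.array(c["tvec"],float).reshape(3)
def ray(n,p):
    K,R,t=cam(n); d=R.T@np.linalg.inv(K)@np.array([p[0],p[1],1.]); return -R.T@t,d/np.linalg.norm(d)
def onz(n,p,z):
    c,d=ray(n,p); return c+d*(z-c[2])/d[2]
def tri(ps,pt):
    a,u=ray("scene",ps); b,v=ray("top",pt)
    s=np.linalg.lstsq(np.c_[u,-v],b-a,rcond=None)[0]; P,Q=a+s[0]*u,b+s[1]*v
    return (P+Q)/2,np.linalg.norm(P-Q)
def proj(n,X):
    K,R,t=cam(n); q=K@(R@np.asarray(X)+t); return q[:2]/q[2]
E
python3 - <<'E'
from h import *
for n in ("scene","top"): print(n,"cam at",ray(n,(280,210))[0].round(3))
im=cv2.imread("pics/top0.png"); cv2.imwrite("pics/topc.png",cv2.resize(im[145:325,155:415],None,fx=3,fy=3,interpolation=cv2.INTER_CUBIC))
a=im[145:220,235:330]; b=cv2.imread("pics/scene0.png")[170:250,220:300]
a=cv2.resize(a,(500,395),interpolation=cv2.INTER_CUBIC)
A=cv2.resize(im[145:220,240:320],(400,375),interpolation=cv2.INTER_CUBIC);B=cv2.resize(b[0:75],(400,375),interpolation=cv2.INTER_CUBIC)
cv2.imwrite("pics/jig.png",np.hstack([A,B]))
print(onz("top",(197,270),.081),onz("top",(294,275),.081),onz("top",(362,246),.057),onz("top",(285,185),.12))
E
```

```text
scene cam at [0.161 0.723 0.719]
top cam at [0.377 0.227 0.965]
[0.45420698 0.40681727 0.081     ] [0.41885194 0.20716903 0.081     ] [0.46329778 0.05258675 0.057     ] [0.60285166 0.20284008 0.12      ]
```

View pics/topc.png

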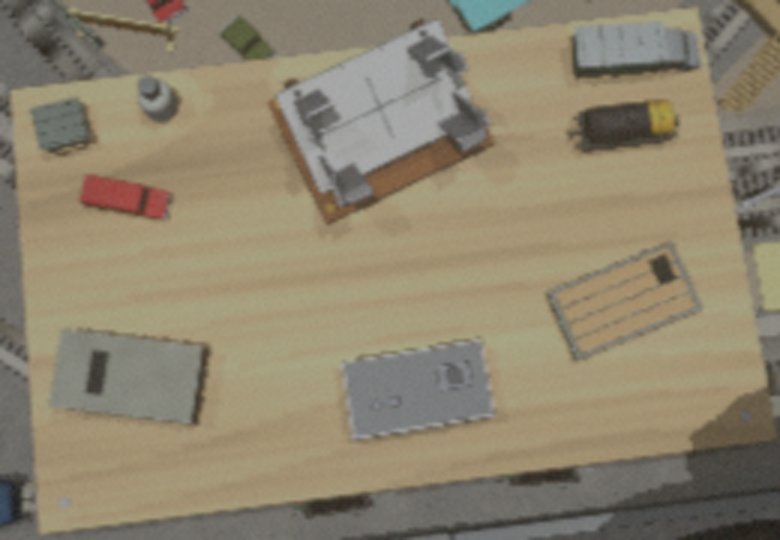

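View pics/jig.png

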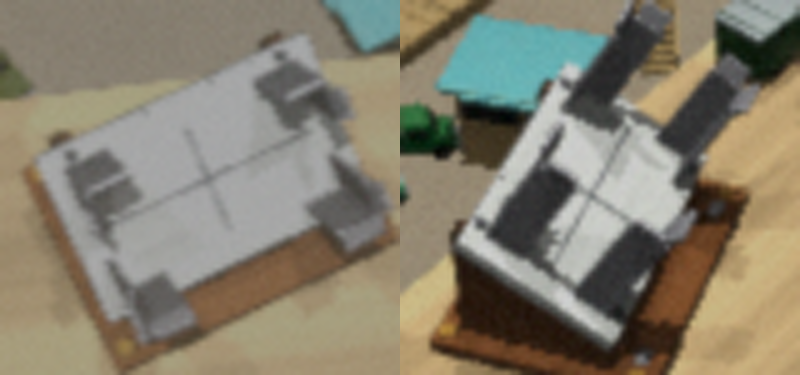

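The enlarged top crop shows the three parts clear of each other: grey ground floor (crop 130,377), upper floor (418,388) and slab (625,302). The jig crop shows the engraved tray cross at top ≈(281.6,181) and scene ≈(259.4,208), with four corner angles and open long sides. Next I'll measure the parts and the tray.

```bash
cat > meas.py <<'E'
from h import *
im=cv2.imread("pics/top0.png"); s=4
hsv=cv2.cvtColor(im,cv2.COLOR_BGR2HSV)
dbg=[]
for nm,(x0,y0,x1,y1),z,(lo,hi) in (("ground",(165,245,232,298),.081,(0,75)),("upper",(262,250,328,300),.081,(0,75)),("slab",(332,220,395,270),.057,(0,75))):
    big=cv2.resize(im[y0:y1,x0:x1],None,fx=s,fy=s,interpolation=cv2.INTER_CUBIC)
    h=cv2.cvtColor(big,cv2.COLOR_BGR2HSV)
    m=((h[...,1]<hi)&(h[...,2]>60)).astype(np.uint8)*255
    m=cv2.morphologyEx(m,cv2.MORPH_OPEN,np.ones((5,5)))
    c=max(cv2.findContours(m,cv2.RETR_EXTERNAL,cv2.CHAIN_APPROX_NONE)[0],key=cv2.contourArea)
    # contour -> plane points, rect in metres
    P=np.array([onz("top",((p[0]+.5)/s-.5+x0,(p[1]+.5)/s-.5+y0),z)[:2] for p in c[:,0]])
    r=cv2.minAreaRect((P*1000).astype(np.float32)); b=cv2.boxPoints(r)
    e=[b[1]-b[0],b[2]-b[1]]; L=max(e,key=np.linalg.norm); 
    print(nm,"centre",np.round(r[0],1),"size",np.round(sorted(r[1]),1),"long-axis angle from +y",round(np.degrees(np.arctan2(-L[0]*np.sign(L[1]),abs(L[1]))),1),"moment c",P.mean(0).round(4))
    cv2.drawContours(big,[c],-1,(0,0,255),1); dbg.append(cv2.resize(big,(260,200)))
cv2.imwrite("pics/dbg.png",np.hstack(dbg))
O,e=tri((259.4,208),(281.6,181)); print("cross tri",O,e,"top onz",onz("top",(281.6,181),.093),"scene onz",onz("scene",(259.4,208),.093))
E
python3 meas.py; python3 - <<'E'
from h import *
im=cv2.imread("pics/top0.png");sc=cv2.imread("pics/scene0.png")
A=cv2.resize(im[148:213,240:320],(800,650),interpolation=cv2.INTER_CUBIC)[:600]
B=cv2.resize(sc[175:245,225:295],(600,600),interpolation=cv2.INTER_CUBIC)
d=cv2.imread("pics/dbg.png")
cv2.imwrite("pics/mix.png",np.vstack([np.hstack([cv2.resize(A,(420,315)),cv2.resize(B,(360,315))]),d]))
E
```

```text
ground centre [454.5 405.6] size [109.4 141.3] long-axis angle from +y -5.6 moment c [0.4541 0.3993]
upper centre [425.8 205. ] size [ 91.3 138.5] long-axis angle from +y -7.1 moment c [0.4305 0.2067]Traceback (most recent call last):
  File "meas.py", line 12, in <module>
    P=np.array([onz("top",((p[0]+.5)/s-.5+x0,(p[1]+.5)/s-.5+y0),z)[:2] for p in c[:,0]])
                ~~~^^^^^^^^^^^^^^^^^^^^^^^^^^^^^^^^^^^^^^^^^^^^^^^
  File "h.py", line 8, in onz
    c,d=ray(n,p); return c+d*(z-c[2])/d[2]
        ~~~^^^^^
  File "h.py", line 6, in ray
    K,R,t=cam(n); d=R.T@np.linalg.inv(K)@np.array([p[0],p[1],1.]); return -R.T@t,d/np.linalg.norm(d)
          ~~~^^^
  File "h.py", line 4, in cam
    c=calibration(n); R=cv2.Rodrigues(np.array(c["rvec"],float))[0]; return np.array(c["camera_matrix"]),R,np.array(c["tvec"],float).reshape(3)
ValueError: time passes only in moves, steps and waits
[ WARN:0@0.467] global loadsave.cpp:275 findDecoder imread_('pics/dbg.png'): can't open/read file: check file path/integrity
Traceback (most recent call last):
ValueError: all the input arrays must have same number of dimensions, but the array at index 0 has 3 dimension(s) and the array at index 1 has 2 dimension(s)
```

```bash
python3 - <<'E'
import re
s=open("h.py").read()
s=s.replace("def cam(n):\n    c=calibration(n); ","import functools\n@functools.cache\ndef cam(n):\n    c=calibration(n); ")
open("h.py","w").write(s)
m=open("meas.py").read()
m=m.replace('h=cv2.cvtColor(big,cv2.COLOR_BGR2HSV)','h=cv2.cvtColor(big,cv2.COLOR_BGR2LAB).astype(int)')
m=m.replace('m=((h[...,1]<hi)&(h[...,2]>60))','t,_=cv2.threshold(h[...,2].astype(np.uint8),0,255,cv2.THRESH_OTSU); print(nm,"otsu b",t)\n    m=((h[...,2]<=t)&(h[...,0]>75))')
m=m.replace('c=max(','c=max(').replace('P=np.array','c=cv2.convexHull(c)\n    P=np.array')
open("meas.py","w").write(m)
E
python3 meas.py; python3 - <<'E'
from h import *
im=cv2.imread("pics/top0.png");sc=cv2.imread("pics/scene0.png")
A=cv2.resize(im[148:213,240:320],(420,341),interpolation=cv2.INTER_CUBIC)
B=cv2.resize(sc[175:245,225:295],(360,341),interpolation=cv2.INTER_CUBIC)
cv2.imwrite("pics/mix.png",np.vstack([np.hstack([A,B]),cv2.imread("pics/dbg.png")]))
E
```

```text
ground otsu b 139.0
ground centre [454.2 406.3] size [ 55.5 104.3] long-axis angle from +y -14.0 moment c [0.4511 0.4081]
upper otsu b 137.0
upper centre [420.3 207.4] size [ 56.2 101.2] long-axis angle from +y 2.2 moment c [0.4199 0.2094]
slab otsu b 142.0
slab centre [466.   50.7] size [ 56.2 102.9] long-axis angle from +y 14.9 moment c [0.4683 0.0498]
cross tri [0.61833293 0.20812745 0.09715944] 0.0007321067825186975 top onz [0.61982663 0.20820985 0.093     ] scene onz [0.62101461 0.20457606 0.093     ]
```

View pics/mix.png

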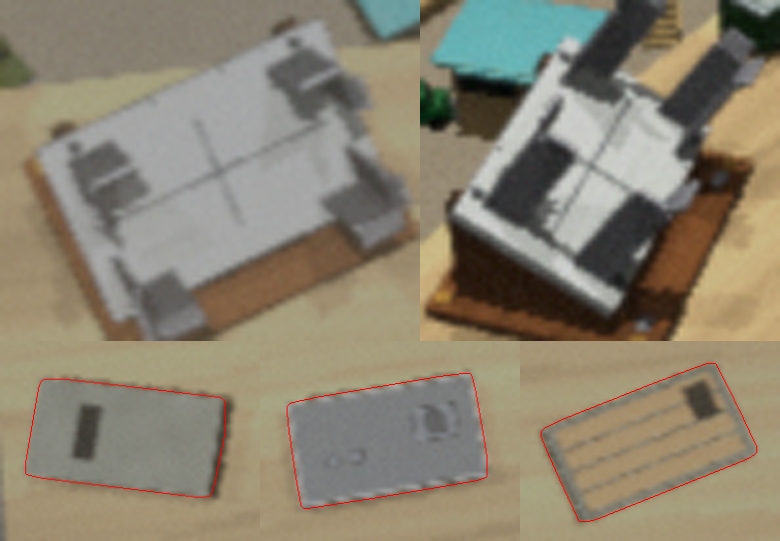

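The mix picture shows the red outlines sitting on the top faces (the ground floor's right edge takes in a little of its side wall). The tray cross is at crop (217,175) in the top view and (592,163) in the scene view. Next I'll refine the tray lines to sub-pixel for position and yaw.

```bash
cat > tray.py <<'E'
from h import *
from scipy.ndimage import map_coordinates as mc, gaussian_filter
def refine(n,p,q,mode,w=2.5,img=None):
    g=gaussian_filter(cv2.cvtColor(cv2.imread(img or f"pics/{n}0.png"),cv2.COLOR_BGR2GRAY).astype(float),.6)
    p,q=np.array(p,float),np.array(q,float); d=(q-p)/np.linalg.norm(q-p); nn=np.array([-d[1],d[0]])
    o=np.arange(-w,w+.01,.1); pts=[]
    for t in np.arange(0,np.linalg.norm(q-p),.5):
        x=p+d*t+o[:,None]*nn; f=mc(g,[x[:,1],x[:,0]],order=3)
        f=-f if mode=="line" else np.abs(np.gradient(f))
        f=f-np.percentile(f,60); f[f<0]=0; pts.append(p+d*t+nn*(f*o).sum()/max(f.sum(),1e-6))
    pts=np.float32(pts); vx,vy,x,y=cv2.fitLine(pts,cv2.DIST_HUBER,0,.01,.01).ravel()
    r=np.abs((pts-[x,y])@[-vy,vx]); return np.array([x,y]),np.array([vx,vy]),np.median(r)
def meet(a,b):
    s=np.linalg.solve(np.c_[a[1],-b[1]],b[0]-a[0]); return a[0]+a[1]*s[0]
if __name__=="__main__":
    A=lambda x,y:(240+(x+.5)/5.25-.5,148+(y+.5)/5.246-.5); B=lambda x,y:(225+(x-420+.5)/5.143-.5,175+(y+.5)/4.871-.5)
    psi=lambda a,b:np.degrees(np.arctan2(-(a-b)[0],(a-b)[1]))
    C={}
    for n,f,l1,l2,fe in (("top",A,((140,207),(315,128)),((199,128),(242,220)),((60,143),(310,28))),("scene",B,((555,247),(628,108)),((563,148),(632,190)),((470,195),(560,60)))):
        a=refine(n,f(*l1[0]),f(*l1[1]),"line"); b=refine(n,f(*l2[0]),f(*l2[1]),"line"); c=meet(a,b); C[n]=c
        print(n,"cross px",c.round(2),"res",a[2],b[2],"at .093:",onz(n,c,.093).round(4))
        s=-1 if a[1][0]*(1 if n=="top" else 1)>0 else 1
        print("  yaw long line",psi(onz(n,c+20*s*a[1],.093),onz(n,c-20*s*a[1],.093)))
        e=refine(n,f(*fe[0]),f(*fe[1]),"edge",1.8); s=-1 if e[1][0]>0 else 1
        print("  yaw far edge",psi(onz(n,e[0]+20*s*e[1],.113),onz(n,e[0]-20*s*e[1],.113)),"res",e[2],onz(n,e[0],.113))
    print("tri",tri(C["scene"],C["top"]))
E
python3 tray.py
```

```text
top cross px [281.13 180.33] res 0.10397637 0.025271416 at .093: [0.6214 0.209  0.093 ]
  yaw long line 18.793065661320774
  yaw far edge 19.693220724430297 res 0.120164394 [0.65556563 0.21585579 0.113     ]
scene cross px [257.52 209.14] res 0.070349455 0.36422274 at .093: [0.622 0.21  0.093]
  yaw long line 19.14965110147175
  yaw far edge 18.556915272237973 res 0.1064654 [0.65169943 0.22880405 0.113     ]
tri (array([0.62207562, 0.20922362, 0.09220482]), np.float64(0.0009079012020777264))
```

The tray fixes agree across the two views: origin ≈ (0.6215, 0.209, 0.093), yaw ≈ 19°. The far edge comes out 34.4 mm away, against an expected 34.6 mm. Next is a helper that works out rows.

```bash
cat > goal.py <<'E'
import sys,json
from plant import *
import numpy as np
from scipy.spatial.transform import Rotation as Ro
c,s=np.cos,np.sin
def down(yaw):  # tool y at yaw, tool z down
    a=np.radians(yaw); y=np.array([c(a),s(a),0]); z=np.array([0,0,-1.]); return Ro.from_matrix(np.c_[np.cross(y,z),y,z])
TO=np.array([.6215,.2092,.093]); PSI=19.0
def jig(p=(0,0,0)):  # TCP point in tray coords
    a=np.radians(PSI); X=np.array([c(a)*c(np.pi/6),s(a)*c(np.pi/6),.5]); Y=np.array([-s(a),c(a),0]); Z=np.cross(X,Y)
    return TO+np.c_[X,Y,Z]@np.array(p),Ro.from_matrix(np.c_[Y,X,-Z])
def rows(goals,base=None):
    o=get_obs(); p0,R0=(o["ee_pos"],Ro.from_quat(o["tool_rot"])) if base is None else base
    print("clock",round(o["clock"],2),"pos",np.round(o["ee_pos"],4),"w",round(o["gripper_width"],4),"F",np.round(o["wrist_force"],1))
    for p,R in goals: print(list(np.round(np.r_[(R0.inv()*R).as_rotvec()/(2*np.pi),R0.inv().apply(np.array(p)-p0)/.5],4)))
def tray_of():  # current TCP in tray coords + rotation error
    o=get_obs(); p,R=jig(); M=R.as_matrix(); d=o["ee_pos"]-p; e=R.inv()*Ro.from_quat(o["tool_rot"])
    print("clock",round(o["clock"],2),"tray xyz mm",np.round(1000*np.array([d@M[:,1],d@M[:,0],-d@M[:,2]]),1),"rot err deg",np.round(np.degrees(e.as_rotvec()),2),"F tool",np.round(R.inv().apply(o["wrist_force"]),1),"w",round(o["gripper_width"],4),"grip",o["grip_force"])
E
python3 - <<'E'
from goal import *
rows([((.43,-.05,.22),down(-14)),((.4545,.4077,.15),down(-14)),((.4545,.4077,.050),down(-14))])
E
```

```text
clock 0.1 pos [ 0.1543 -0.5537  0.2308] w 0.0852 F [-0.7  0.2 -1.2]
[np.float64(-0.0001), np.float64(-0.0001), np.float64(-0.1679), np.float64(0.8015), np.float64(-0.8223), np.float64(0.0225)]
[np.float64(-0.0001), np.float64(-0.0001), np.float64(-0.1679), np.float64(1.0945), np.float64(-1.6908), np.float64(0.1635)]
[np.float64(-0.0001), np.float64(-0.0001), np.float64(-0.1679), np.float64(1.0944), np.float64(-1.6906), np.float64(0.3635)]
```

```bash
python3 -m pendant '[[0,0,-0.1679,0.8015,-0.8223,0.0225,1],[0,0,-0.1679,0.8015,-0.8223,0.0225,1],[0,0,-0.1679,0.8015,-0.8223,0.0225,1],[0,0,-0.1679,0.8015,-0.8223,0.0225,1],[0,0,-0.1679,0.8015,-0.8223,0.0225,1],[0,0,-0.1679,0.8015,-0.8223,0.0225,1],[0,0,-0.1679,0.8015,-0.8223,0.0225,1],[0,0,-0.1679,0.8015,-0.8223,0.0225,1],[0,0,-0.1679,0.8015,-0.8223,0.0225,1],[0,0,-0.1679,0.8015,-0.8223,0.0225,1],[0,0,-0.1679,0.8015,-0.8223,0.0225,1],[0,0,-0.1679,0.8015,-0.8223,0.0225,1]]'; python3 - <<'E'
from goal import *
rows([((.4545,.4077,.15),down(-14)),((.4545,.4077,.05),down(-14))])
E
```

```text
clock: 1.6
ee_pos: [0.4296, -0.0514, 0.22]
tool_rot: [0.788, 0.615, -0.0, -0.0]
wrist_force: [0.2, -0.4, -0.1]
gripper_width: 0.0853
grip_force: 0.0
clock 1.6 pos [ 0.4296 -0.0514  0.22  ] w 0.0853 F [ 0.2 -0.4 -0.1]
[np.float64(-0.0), np.float64(0.0), np.float64(-0.0002), np.float64(0.9028), np.float64(-0.1747), np.float64(0.1398)]
[np.float64(-0.0), np.float64(0.0), np.float64(-0.0002), np.float64(0.9028), np.float64(-0.1746), np.float64(0.3398)]
```

```bash
python3 -m pendant '[[0,0,0,0.9028,-0.1747,0.1398,1],[0,0,0,0.9028,-0.1747,0.1398,1],[0,0,0,0.9028,-0.1747,0.1398,1],[0,0,0,0.9028,-0.1747,0.1398,1],[0,0,0,0.9028,-0.1747,0.1398,1],[0,0,0,0.9028,-0.1747,0.1398,1],[0,0,0,0.9028,-0.1747,0.1398,1],[0,0,0,0.9028,-0.1747,0.1398,1],[0,0,0,0.9028,-0.1747,0.1398,1],[0,0,0,0.9028,-0.1747,0.1398,1],[0,0,0,0.9028,-0.1747,0.1398,1]]'; python3 - <<'E'
from goal import *
rows([((.4545,.4077,.05),down(-14))])
E
```

```text
clock: 2.98
ee_pos: [0.455, 0.4076, 0.1507]
tool_rot: [0.788, 0.615, 0.0, 0.0]
wrist_force: [-1.0, -0.4, 0.7]
gripper_width: 0.0856
grip_force: 0.0
clock 2.98 pos [0.455  0.4076 0.1507] w 0.0856 F [-1.  -0.4  0.7]
[np.float64(0.0001), np.float64(-0.0001), np.float64(-0.0002), np.float64(-0.0001), np.float64(-0.0011), np.float64(0.2014)]
```

```bash
python3 -m pendant '[[0,0,0,0,-0.0011,0.1,1],[0,0,0,0,-0.0011,0.2014,1],[0,0,0,0,-0.0011,0.2014,1],[0,0,0,0,-0.0011,0.2014,1],[0,0,0,0,-0.0011,0.2014,-1],[0,0,0,0,-0.0011,0.2014,-1],[0,0,0,0,-0.0011,0.2014,-1],[0,0,0,0,-0.0011,0.2014,-1],[0,0,0,0,-0.0011,0.2014,-1],[0,0,0,0,-0.0011,0.2014,-1],[0,0,0,0,-0.0011,0.2014,-1]]'; python3 - <<'E'
from goal import *
rows([((.4545,.4077,.16),down(-14))]+[jig((0,0,.11))]+[jig((0,0,.075))])
E
```

```text
clock: 4.35
ee_pos: [0.4545, 0.4094, 0.0514]
tool_rot: [0.788, 0.616, 0.001, 0.0]
wrist_force: [-1.1, -2.6, 10.5]
gripper_width: 0.0529
grip_force: 63.2
clock 4.35 pos [0.4545 0.4094 0.0514] w 0.0529 F [-1.1 -2.6 10.5]
[np.float64(0.0003), np.float64(-0.0003), np.float64(0.0001), np.float64(-0.003), np.float64(0.0012), np.float64(-0.2172)]
[np.float64(-0.0806), np.float64(0.0238), np.float64(-0.0895), np.float64(-0.3673), np.float64(0.3291), np.float64(-0.2739)]
[np.float64(-0.0806), np.float64(0.0238), np.float64(-0.0895), np.float64(-0.3483), np.float64(0.3583), np.float64(-0.2132)]
```

```bash
python3 -m pendant '[[0,0,0,0,0,-0.1,-1],[0,0,0,0,0,-0.2,-1],[0,0,0,0,0,-0.3,-1],[-0.0806,0.0238,-0.0895,-0.3673,0.3291,-0.2739,-1],[-0.0806,0.0238,-0.0895,-0.3673,0.3291,-0.2739,-1],[-0.0806,0.0238,-0.0895,-0.3673,0.3291,-0.2739,-1],[-0.0806,0.0238,-0.0895,-0.3673,0.3291,-0.2739,-1],[-0.0806,0.0238,-0.0895,-0.3673,0.3291,-0.2739,-1],[-0.0806,0.0238,-0.0895,-0.3673,0.3291,-0.2739,-1],[-0.0806,0.0238,-0.0895,-0.3673,0.3291,-0.2739,-1],[-0.0806,0.0238,-0.0895,-0.3673,0.3291,-0.2739,-1],[-0.0806,0.0238,-0.0895,-0.3673,0.3291,-0.2739,-1]]'; python3 - <<'E'
from goal import *
tray_of(); rows([jig((0,0,.11)),jig((0,0,.07))])
for n in ("scene","top"): cv=__import__("cv2"); cv.imwrite(f"pics/{n}1.png",read_camera(n))
import cv2
a=cv2.imread("pics/scene1.png")[120:270,190:340]; b=cv2.imread("pics/top1.png")[130:280,215:365]
cv2.imwrite("pics/h1.png",cv2.resize(np.hstack([b,a]),(800,400),interpolation=cv2.INTER_CUBIC))
E
```

```text
clock: 5.85
ee_pos: [0.569, 0.1919, 0.1865]
tool_rot: [0.561, 0.787, 0.21, 0.149]
wrist_force: [-0.7, 0.3, -1.4]
gripper_width: 0.0531
grip_force: 64.0
clock 5.85 tray xyz mm [ -1.1   0.7 108.6] rot err deg [ 0.17  0.02 -0.04] F tool [ 0.5 -1.2  0.9] w 0.0531 grip 64.04069423675537
clock 5.85 pos [0.569  0.1919 0.1865] w 0.0531 F [-0.7  0.3 -1.4]
[np.float64(-0.0005), np.float64(-0.0), np.float64(0.0001), np.float64(-0.0014), np.float64(0.0023), np.float64(-0.0028)]
[np.float64(-0.0005), np.float64(-0.0), np.float64(0.0001), np.float64(-0.0014), np.float64(0.0025), np.float64(0.0772)]
```

View pics/h1.png

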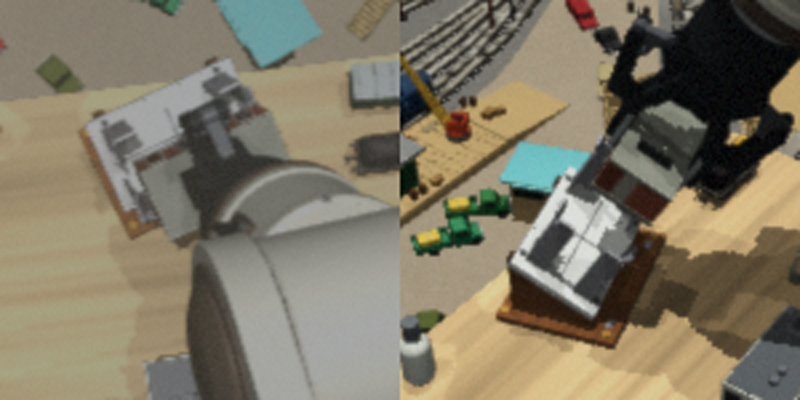

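The hover picture shows the ground floor square and tilted with the jig, above the pocket, fingers at mid-length. Lowering it into the lead-in while watching the force.

```bash
python3 -m pendant '[[-0.0005,0,0,-0.0014,0.0024,0.04,-1],[-0.0005,0,0,-0.0014,0.0024,0.073,-1],[-0.0005,0,0,-0.0014,0.0024,0.08,-1],[-0.0005,0,0,-0.0014,0.0024,0.087,-1],[-0.0005,0,0,-0.0014,0.0024,0.094,-1],[-0.0005,0,0,-0.0014,0.0024,0.1,-1],[-0.0005,0,0,-0.0014,0.0024,0.1,-1]]' >/dev/null; python3 -c "
from goal import *
tray_of()"
```

```text
clock 6.83 tray xyz mm [-0.2 -0.6 58.6] rot err deg [-0.04 -0.01 -0.  ] F tool [2.3 0.7 2.9] w 0.0529 grip 64.10350441932678
```

```bash
python3 -m pendant '[[0,0,0,0,0,0.016,-1],[0,0,0,0,0,0.032,-1],[0,0,0,0,0,0.048,-1],[0,0,0,0,0,0.064,-1],[0,0,0,0,0,0.08,-1],[0,0,0,0,0,0.09,-1],[0,0,0,0,0,0.09,-1]]' >/dev/null; python3 -c "
from goal import *
tray_of()"
```

```text
clock 7.7 tray xyz mm [-0.7 -0.7 12.8] rot err deg [ 0.04 -0.    0.01] F tool [ 4.1 -0.8  3.8] w 0.0533 grip 63.81217360496521
```

```bash
python3 -m pendant '[[0,0,0,0,0,0.004,-1],[0,0,0,0,0,0.007,-1],[0,0,0,0,0,0.009,-1],[0,0,0,0,0,0.011,-1],[0,0,0,0,0,0.012,-1],[0,0,0,0,0,0.012,-1]]' >/dev/null; python3 -c "
from goal import *
tray_of()"
```

```text
clock 8.45 tray xyz mm [-0.1 -0.7  7.7] rot err deg [-0.04 -0.01  0.  ] F tool [ 4.9 -0.1  0.1] w 0.0534 grip 64.32785511016846
```

```bash
python3 -m pendant '[[0,0,0,0,0,0.002,-1],[0,0,0,0,0,0.004,-1],[0,0,0,0,0,0.004,-1]]' >/dev/null; python3 -c "
from goal import *
tray_of()"; python3 -m pendant '[[0,0,0,0,0,0.002,-1],[0,0,0,0,0,0.003,-1],[0,0,0,0,0,0.003,-1]]' >/dev/null; python3 -c "
from goal import *
tray_of()"
```

```text
clock 8.82 tray xyz mm [-0.1 -0.7  6.3] rot err deg [-0.03 -0.01 -0.  ] F tool [  4.3  -8.  -21.5] w 0.0532 grip 66.72015309333801
clock 9.2 tray xyz mm [-0.  -0.7  6.3] rot err deg [-0.02 -0.02 -0.03] F tool [  3.9 -22.2 -62.9] w 0.053 grip 71.89025044441223
```

The ground floor is home: contact came at TCP 6.3 mm, and the grasp had put its underside 6.4 mm below the TCP. Unload, open, withdraw.

```bash
python3 -m pendant '[[0,0,0,0,0,-0.005,-1],[0,0,0,0,0,-0.005,-1],[0,0,0,0,0,-0.005,1],[0,0,0,0,0,-0.005,1],[0,0,0,0,0,-0.005,1],[0,0,0,0,0,-0.005,1],[0,0,0,0,0,-0.005,1],[0,0,0,0,0,-0.06,1],[0,0,0,0,0,-0.16,1],[0,0,0,0,0,-0.26,1],[0,0,0,0,0,-0.30,1],[0,0,0,0,0,-0.30,1]]' >/dev/null; python3 - <<'E'
from goal import *
tray_of(); rows([((.4663,.0503,.16),down(14.9)),((.4663,.0503,.046),down(14.9))])
E
```

```text
clock 10.7 tray xyz mm [  0.8  -0.9 155.6] rot err deg [-0.21 -0.05 -0.01] F tool [-0.7 -0.2  0.4] w 0.0853 grip 0.0
clock 10.7 pos [0.5488 0.1833 0.2282] w 0.0853 F [ 0.3 -0.6 -0.4]
[np.float64(0.0839), np.float64(-0.0029), np.float64(0.0111), np.float64(-0.1976), np.float64(-0.2783), np.float64(-0.0041)]
[np.float64(0.0839), np.float64(-0.0029), np.float64(0.0111), np.float64(-0.1974), np.float64(-0.393), np.float64(0.193)]
```

```bash
python3 -m pendant '[[0.0839,-0.0029,0.0111,-0.1976,-0.2783,-0.0041,1],[0.0839,-0.0029,0.0111,-0.1976,-0.2783,-0.0041,1],[0.0839,-0.0029,0.0111,-0.1976,-0.2783,-0.0041,1],[0.0839,-0.0029,0.0111,-0.1976,-0.2783,-0.0041,1],[0.0839,-0.0029,0.0111,-0.1976,-0.2783,-0.0041,1],[0.0839,-0.0029,0.0111,-0.1976,-0.2783,-0.0041,1],[0.0839,-0.0029,0.0111,-0.1976,-0.2783,-0.0041,1],[0.0839,-0.0029,0.0111,-0.1976,-0.2783,-0.0041,1]]' >/dev/null; python3 - <<'E'
from goal import *
rows([((.4663,.0503,.046),down(14.9))])
import cv2
a=read_camera("scene"); cv2.imwrite("pics/s2.png",a)
cv2.imwrite("pics/s2c.png",cv2.resize(a[160:280,215:375],(800,600),interpolation=cv2.INTER_CUBIC))
E
```

```text
clock 11.7 pos [0.4659 0.0506 0.1588] w 0.0854 F [-0.5 -0.5 -0.1]
[np.float64(-0.0004), np.float64(0.0), np.float64(0.0001), np.float64(-0.0008), np.float64(0.0011), np.float64(0.2256)]
```

View pics/s2c.png

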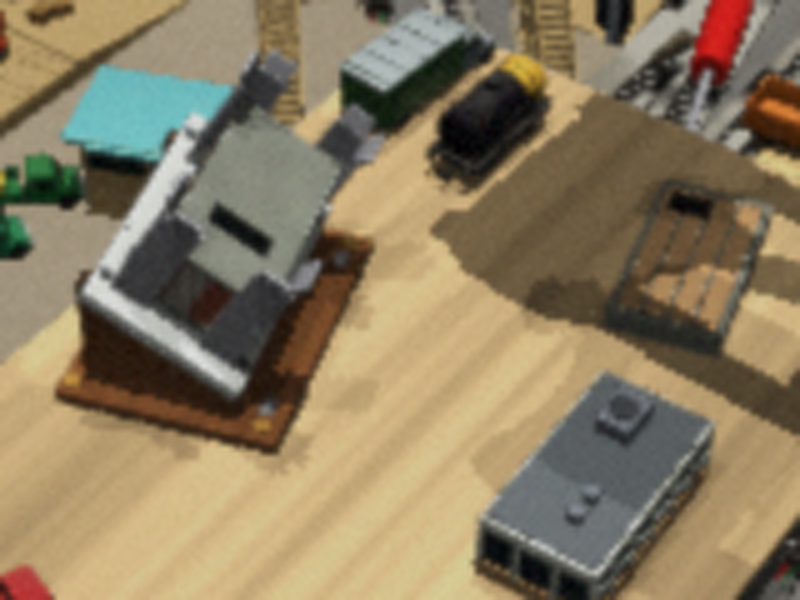

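The crop shows the ground floor seated flat in the pocket, its top at about (265,200). The slab (690,265) and upper floor (600,470) are untouched. Now grasping the slab.

```bash
python3 -m pendant '[[-0.0004,0,0,-0.0008,0.0011,0.1,1],[-0.0004,0,0,-0.0008,0.0011,0.19,1],[-0.0004,0,0,-0.0008,0.0011,0.22,1],[-0.0004,0,0,-0.0008,0.0011,0.2256,1],[-0.0004,0,0,-0.0008,0.0011,0.2256,1],[-0.0004,0,0,-0.0008,0.0011,0.2256,-1],[-0.0004,0,0,-0.0008,0.0011,0.2256,-1],[-0.0004,0,0,-0.0008,0.0011,0.2256,-1],[-0.0004,0,0,-0.0008,0.0011,0.2256,-1],[-0.0004,0,0,-0.0008,0.0011,0.2256,-1],[-0.0004,0,0,-0.0008,0.0011,0.2256,-1],[-0.0004,0,0,-0.0008,0.0011,0.2256,-1]]'; python3 - <<'E'
from goal import *
rows([jig((0,.0005,.13))],base=(np.array([.4663,.0503,.046]),down(14.9)))
E
```

```text
clock: 13.25
ee_pos: [0.4667, 0.05, 0.0469]
tool_rot: [0.609, 0.793, 0.0, 0.0]
wrist_force: [-4.4, 0.4, 14.1]
gripper_width: 0.0519
grip_force: 60.8
clock 13.25 pos [0.4667 0.05   0.0469] w 0.0519 F [-4.4  0.4 14.1]
[np.float64(-0.0833), np.float64(0.003), np.float64(-0.0111), np.float64(0.219), np.float64(0.2519), np.float64(-0.3192)]
```

```bash
python3 -m pendant '[[0,0,0,0,0,-0.1,-1],[0,0,0,0,0,-0.2,-1],[0,0,0,0,0,-0.3,-1],[-0.0833,0.003,-0.0111,0.219,0.2519,-0.3192,-1],[-0.0833,0.003,-0.0111,0.219,0.2519,-0.3192,-1],[-0.0833,0.003,-0.0111,0.219,0.2519,-0.3192,-1],[-0.0833,0.003,-0.0111,0.219,0.2519,-0.3192,-1],[-0.0833,0.003,-0.0111,0.219,0.2519,-0.3192,-1],[-0.0833,0.003,-0.0111,0.219,0.2519,-0.3192,-1],[-0.0833,0.003,-0.0111,0.219,0.2519,-0.3192,-1],[-0.0833,0.003,-0.0111,0.219,0.2519,-0.3192,-1],[-0.0833,0.003,-0.0111,0.219,0.2519,-0.3192,-1]]' >/dev/null; python3 - <<'E'
from goal import *
tray_of(); rows([jig((-.0003,.0005,.072))])
import cv2
b=read_camera("scene"); a=read_camera("top"); cv2.imwrite("pics/t3.png",a)
cv2.imwrite("pics/h3.png",cv2.resize(np.hstack([a[130:250,215:335],b[130:250,210:330]]),(800,400),interpolation=cv2.INTER_CUBIC))
E
```

```text
clock 14.75 tray xyz mm [-3.000e-01  1.000e-01  1.298e+02] rot err deg [0.05 0.01 0.02] F tool [-0.7 -1.3  0.7] w 0.052 grip 64.63722109794617
clock 14.75 pos [0.5599 0.1881 0.2052] w 0.052 F [-0.5 -0.9 -1.3]
[np.float64(-0.0001), np.float64(-0.0), np.float64(-0.0001), np.float64(0.0008), np.float64(0.0001), np.float64(0.1155)]
```

View pics/h3.png

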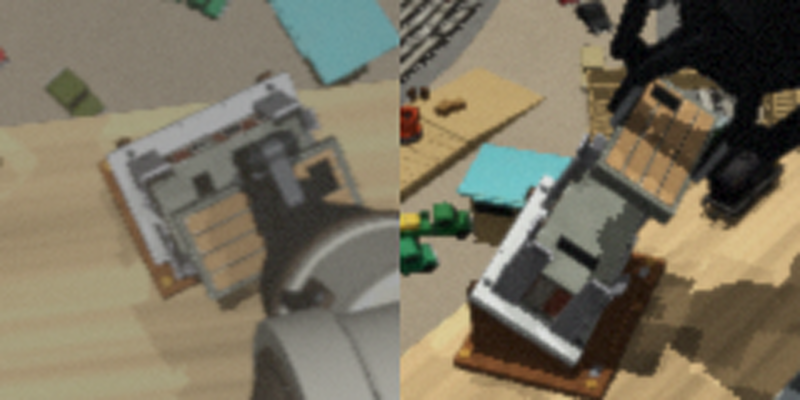

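The slab is held level and parallel above the pocket, with the planks facing up. Lowering.

```bash
python3 -m pendant '[[0,0,0,0.0008,0,0.07,-1],[0,0,0,0.0008,0,0.11,-1],[0,0,0,0.0008,0,0.12,-1],[0,0,0,0.0008,0,0.13,-1],[0,0,0,0.0008,0,0.14,-1],[0,0,0,0.0008,0,0.15,-1],[0,0,0,0.0008,0,0.15,-1]]' >/dev/null; python3 -c "
from goal import *
tray_of()"
```

```text
clock 15.72 tray xyz mm [-0.5  0.7 54.6] rot err deg [0.06 0.02 0.01] F tool [-0.9  0.3  0.8] w 0.0523 grip 64.61655020713806
```

```bash
python3 -m pendant '[[0,0,0,0,0,0.01,-1],[0,0,0,0,0,0.02,-1],[0,0,0,0,0,0.025,-1],[0,0,0,0,0,0.028,-1],[0,0,0,0,0,0.03,-1],[0,0,0,0,0,0.03,-1]]' >/dev/null; python3 -c "
from goal import *
tray_of()"; python3 -m pendant '[[0,0,0,0,0,0.002,-1],[0,0,0,0,0,0.003,-1],[0,0,0,0,0,0.003,-1]]' >/dev/null; python3 -c "
from goal import *
tray_of()"
```

```text
clock 16.48 tray xyz mm [-0.3  0.7 39.8] rot err deg [0.04 0.02 0.01] F tool [0.3 0.5 1.5] w 0.0519 grip 64.62182521820068
clock 16.85 tray xyz mm [-0.4  0.7 38.2] rot err deg [0.05 0.02 0.01] F tool [ 0.9 -0.2  0.3] w 0.0521 grip 64.62189316749573
```

```bash
python3 -m pendant '[[0,0,0,0,0,0.001,-1],[0,0,0,0,0,0.002,-1],[0,0,0,0,0,0.002,-1]]' >/dev/null; python3 -c "
from goal import *
tray_of()"; python3 -m pendant '[[0,0,0,0,0,0.001,-1],[0,0,0,0,0,0.002,-1],[0,0,0,0,0,0.002,-1]]' >/dev/null; python3 -c "
from goal import *
tray_of()"
```

```text
clock 17.23 tray xyz mm [-0.3  0.7 38. ] rot err deg [ 0.04  0.01 -0.  ] F tool [ -0.1  -7.1 -17.8] w 0.0519 grip 66.71414494514465
clock 17.6 tray xyz mm [-0.2  0.7 37.8] rot err deg [ 0.04  0.01 -0.02] F tool [ -0.9 -16.2 -42.7] w 0.0517 grip 69.31549429893494
```

The slab is home (38 mm against 37.9 expected). Release and withdraw.

```bash
python3 -m pendant '[[0,0,0,0,0,-0.0025,-1],[0,0,0,0,0,-0.0025,-1],[0,0,0,0,0,-0.0025,1],[0,0,0,0,0,-0.0025,1],[0,0,0,0,0,-0.0025,1],[0,0,0,0,0,-0.0025,1],[0,0,0,0,0,-0.0025,1],[0,0,0,0,0,-0.06,1],[0,0,0,0,0,-0.16,1],[0,0,0,0,0,-0.24,1],[0,0,0,0,0,-0.24,1]]' >/dev/null; python3 - <<'E'
from goal import *
tray_of(); rows([((.4205,.2074,.17),down(2.2)),((.4205,.2074,.052),down(2.2))])
E
```

```text
clock 18.98 tray xyz mm [  1.7   0.5 159.3] rot err deg [-0.26 -0.04 -0.02] F tool [0.4 0.2 0.5] w 0.0856 grip 0.0
clock 18.98 pos [0.5474 0.1842 0.2318] w 0.0856 F [ 0.3  0.5 -0.3]
[np.float64(0.0835), np.float64(-0.0122), np.float64(0.0456), np.float64(0.1265), np.float64(-0.2564), np.float64(-0.0066)]
[np.float64(0.0835), np.float64(-0.0122), np.float64(0.0456), np.float64(0.1267), np.float64(-0.3754), np.float64(0.1973)]
```

```bash
python3 -m pendant '[[0.0835,-0.0122,0.0456,0.1265,-0.2564,-0.0066,1],[0.0835,-0.0122,0.0456,0.1265,-0.2564,-0.0066,1],[0.0835,-0.0122,0.0456,0.1265,-0.2564,-0.0066,1],[0.0835,-0.0122,0.0456,0.1265,-0.2564,-0.0066,1],[0.0835,-0.0122,0.0456,0.1265,-0.2564,-0.0066,1],[0.0835,-0.0122,0.0456,0.1265,-0.2564,-0.0066,1],[0.0835,-0.0122,0.0456,0.1265,-0.2564,-0.0066,1],[0.0835,-0.0122,0.0456,0.1265,-0.2564,-0.0066,1]]' >/dev/null; python3 - <<'E'
from goal import *
rows([((.4205,.2074,.052),down(2.2))])
import cv2
a=read_camera("scene"); 
cv2.imwrite("pics/s4c.png",cv2.resize(a[150:290,200:380],(800,600),interpolation=cv2.INTER_CUBIC))
E
```

```text
clock 19.98 pos [0.42   0.2073 0.1673] w 0.0851 F [ 0.3 -0.4 -0.1]
[np.float64(-0.0007), np.float64(0.0), np.float64(0.0), np.float64(0.0002), np.float64(0.002), np.float64(0.2306)]
```

View pics/s4c.png

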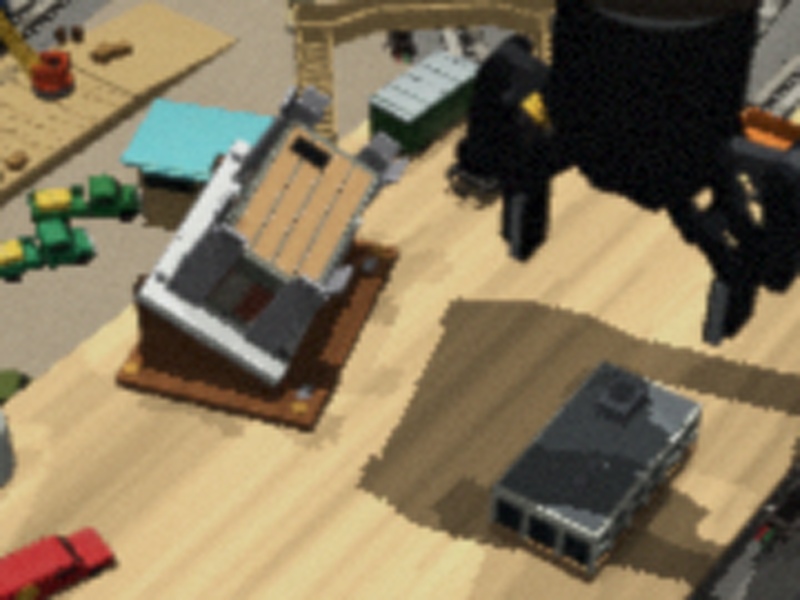

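The slab lies flat and square between the angles (crop about (305,205)), planks up. The open gripper is above the upper floor at (600,450). Grasping the upper floor.

```bash
python3 -m pendant '[[-0.0007,0,0,0.0002,0.002,0.1,1],[-0.0007,0,0,0.0002,0.002,0.19,1],[-0.0007,0,0,0.0002,0.002,0.2306,1],[-0.0007,0,0,0.0002,0.002,0.2306,1],[-0.0007,0,0,0.0002,0.002,0.2306,1],[-0.0007,0,0,0.0002,0.002,0.2306,-1],[-0.0007,0,0,0.0002,0.002,0.2306,-1],[-0.0007,0,0,0.0002,0.002,0.2306,-1],[-0.0007,0,0,0.0002,0.002,0.2306,-1],[-0.0007,0,0,0.0002,0.002,0.2306,-1],[-0.0007,0,0,0.0002,0.002,0.2306,-1],[-0.0007,0,0,0.0002,0.002,0.2306,-1]]'; python3 - <<'E'
from goal import *
rows([jig((0,.0005,.14))],base=(np.array([.4205,.2074,.052]),down(2.2)))
E
```

```text
clock: 21.52
ee_pos: [0.4208, 0.2076, 0.0527]
tool_rot: [0.693, 0.721, -0.0, 0.0]
wrist_force: [-1.6, -0.4, 9.5]
gripper_width: 0.0529
grip_force: 63.8
clock 21.52 pos [0.4208 0.2076 0.0527] w 0.0529 F [-1.6 -0.4  9.5]
[np.float64(-0.0827), np.float64(0.0122), np.float64(-0.0456), np.float64(-0.0513), np.float64(0.2675), np.float64(-0.3245)]
```

```bash
python3 -m pendant '[[0,0,0,0,0,-0.1,-1],[0,0,0,0,0,-0.2,-1],[0,0,0,0,0,-0.3,-1],[-0.0827,0.0122,-0.0456,-0.0513,0.2675,-0.3245,-1],[-0.0827,0.0122,-0.0456,-0.0513,0.2675,-0.3245,-1],[-0.0827,0.0122,-0.0456,-0.0513,0.2675,-0.3245,-1],[-0.0827,0.0122,-0.0456,-0.0513,0.2675,-0.3245,-1],[-0.0827,0.0122,-0.0456,-0.0513,0.2675,-0.3245,-1],[-0.0827,0.0122,-0.0456,-0.0513,0.2675,-0.3245,-1],[-0.0827,0.0122,-0.0456,-0.0513,0.2675,-0.3245,-1],[-0.0827,0.0122,-0.0456,-0.0513,0.2675,-0.3245,-1],[-0.0827,0.0122,-0.0456,-0.0513,0.2675,-0.3245,-1]]' >/dev/null; python3 - <<'E'
from goal import *
tray_of(); rows([jig((-.0003,.0005,.0657))])
E
```

```text
clock 23.02 tray xyz mm [-1.000e-01  8.000e-01  1.395e+02] rot err deg [ 0.11 -0.   -0.01] F tool [ 0.4 -0.9  1.8] w 0.0529 grip 64.42623138427734
clock 23.02 pos [0.5552 0.1872 0.2138] w 0.0529 F [ 0.   0.4 -2. ]
[np.float64(-0.0003), np.float64(0.0), np.float64(0.0), np.float64(-0.0006), np.float64(-0.0002), np.float64(0.1477)]
```

```bash
python3 -m pendant '[[-0.0003,0,0,-0.0006,0,0.08,-1],[-0.0003,0,0,-0.0006,0,0.125,-1],[-0.0003,0,0,-0.0006,0,0.135,-1],[-0.0003,0,0,-0.0006,0,0.145,-1],[-0.0003,0,0,-0.0006,0,0.152,-1],[-0.0003,0,0,-0.0006,0,0.157,-1],[-0.0003,0,0,-0.0006,0,0.157,-1]]' >/dev/null; python3 -c "
from goal import *
tray_of()"; python3 -m pendant '[[0,0,0,0,0,0.003,-1],[0,0,0,0,0,0.006,-1],[0,0,0,0,0,0.008,-1],[0,0,0,0,0,0.008,-1]]' >/dev/null; python3 -c "
from goal import *
tray_of()"
```

```text
clock 23.9 tray xyz mm [-0.1  0.3 61.3] rot err deg [-0.03 -0.01 -0.01] F tool [-0.1 -1.4  1.5] w 0.0531 grip 64.41038489341736
clock 24.4 tray xyz mm [-0.3  0.4 57. ] rot err deg [-0.01 -0.   -0.01] F tool [-0.1 -0.4  1.3] w 0.0532 grip 64.41028118133545
```

```bash
python3 -m pendant '[[0,0,0,0,0,0.001,-1],[0,0,0,0,0,0.003,-1],[0,0,0,0,0,0.003,-1]]' >/dev/null; python3 -c "
from goal import *
tray_of()"; python3 -m pendant '[[0,0,0,0,0,0.001,-1],[0,0,0,0,0,0.002,-1],[0,0,0,0,0,0.002,-1]]' >/dev/null; python3 -c "
from goal import *
tray_of()"
```

```text
clock 24.77 tray xyz mm [-0.1  0.4 55.8] rot err deg [-0.03 -0.01 -0.01] F tool [-0.2 -2.  -4.3] w 0.053 grip 64.94969844818115
clock 25.15 tray xyz mm [-0.1  0.4 55.7] rot err deg [-0.02 -0.02 -0.03] F tool [ -0.6 -10.9 -31.2] w 0.0529 grip 68.43062281608582
```

The upper floor is home at 55.7 mm, exactly as predicted. Release, withdraw and check.

```bash
python3 -m pendant '[[0,0,0,0,0,-0.0015,-1],[0,0,0,0,0,-0.0015,-1],[0,0,0,0,0,-0.0015,1],[0,0,0,0,0,-0.0015,1],[0,0,0,0,0,-0.0015,1],[0,0,0,0,0,-0.0015,1],[0,0,0,0,0,-0.0015,1],[0,0,0,0,0,-0.06,1],[0,0,0,0,0,-0.16,1],[0,0,0,0,0,-0.24,1],[0,-0.05,0,-0.25,-0.2,-0.3,1],[0,-0.05,0,-0.25,-0.2,-0.3,1],[0,-0.05,0,-0.25,-0.2,-0.3,1],[0,-0.05,0,-0.25,-0.2,-0.3,1],[0,-0.05,0,-0.25,-0.2,-0.3,1]]' ; python3 - <<'E'
from goal import *
import cv2
a=read_camera("scene"); b=read_camera("top")
cv2.imwrite("pics/fin.png",np.vstack([cv2.resize(a[170:300,150:350],(800,520),interpolation=cv2.INTER_CUBIC)[:330],cv2.resize(b[140:225,160:410],(800,270),interpolation=cv2.INTER_CUBIC)]))
E
```

```text
clock: 27.02
ee_pos: [0.4836, 0.0299, 0.2205]
tool_rot: [0.587, 0.753, 0.121, 0.272]
wrist_force: [1.1, 0.4, 0.3]
gripper_width: 0.0853
grip_force: 0.0
```

View pics/fin.png

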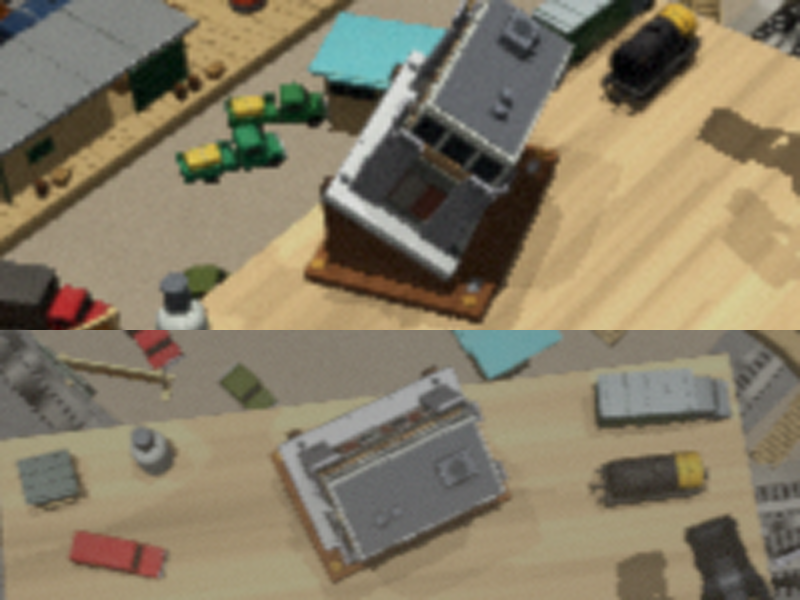

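The upper floor sits square on the stack, roof up (top crop (420,490)). The van, kiosk, bottle, wagon and lorry stand where they were, and the gripper is clear. Handing in.

```bash
python3 -c "
from plant import *
print(sign_off())"
```

```text
the job is handed in; nothing more can be done
None
```

The signal box is built and handed in at about 27 s: ground floor, slab and upper floor each pressed home in order and square to the jig, with the gripper clear and the other items where they stood; the sign-off gave no verdict.

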